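Lay out seized property for the inventory photograph

TASK

Lay the four pieces of property from the tray out on the photo board: the round tin midway between the two yellow markers and in line with them, the cardboard carton directly behind the tin, the power bank directly behind the taller marker, and the plug charger standing prongs up on the middle of the carton's top. Behind means away from the robot, square to the row of markers; lay the carton and the power bank flat with their long sides running front to back, square with the board, each with a gap of about 3 cm to what it stands behind. Do not disturb the mug or the tape roll.

Things in the scene. Friction and masses are not known exactly. Their poses are not given: they have to be found in the camera images.
- tin: round bare-metal tin with a lid, standing upright in the tray, 54 mm diameter (52 mm below the lid, which is the top 12 mm), 40 mm high; loose, about 0.12 kg; origin at the centre of its underside, z up.
- carton: small closed brown cardboard carton with a paper band, lying flat in the tray, 92 x 50 x 32 mm (x long, y wide, z high); loose, about 0.15 kg; origin at the centre of its underside, z up. Either end may face the robot at the end.
- power_bank: flat black power bank with rounded edges, lying flat in the tray, 96 x 46 x 22 mm (x long, y wide, z high); loose, about 0.2 kg; origin at the centre of its underside, z up. Either end may face the robot at the end.
- charger: white plug charger standing in the tray, body 34 x 34 mm and 42 mm high with two brass prongs standing 16 mm up from its top (58 mm over all); loose, about 0.07 kg; origin at the centre of its underside (the prongs are on top), z up along the prongs.
- tall_marker: the taller of two folded (tent-shaped) yellow plastic markers, 75 mm high, footprint 50 (x) x 56 (y) mm, fixed on the board; origin at the centre of its underside, on the board's top face; x points behind (away from the robot, parallel to the board's x), y along the row of markers, z up. It may be the left or the right one.
- low_marker: the lower yellow tent-shaped marker, 32 mm high and narrower, footprint 50 (x) x 34 (y) mm, fixed on the board 200 mm (centre to centre) from the tall one, along the board's y; origin at the centre of its underside, on the board's top face, axes as for the tall marker.
- board: white flat photo board with a black dashed scale printed along its far edge, 240 mm deep (x, pointing away from the robot, within 0.15 rad of straight ahead) by 360 mm wide (y), 4 mm thick, fixed on the table to the left or to the right; origin at the centre of its underside, its top face is 4 mm above.
- tray: grey shallow open tray, 270 mm (x, away from robot) by 300 mm (y), 14 mm high, walls and floor 5 mm thick, fixed on the side where the board is not; origin at the centre of its underside. The four things stand in it at the start in two rows of two, about 125 mm apart front to back, 130 mm side to side, in any order, their x axes within 0.5 rad of the tray's x.
- mug: white ceramic mug beyond the board and tray, 80 mm diameter, 95 mm high, with a handle at its +y; loose, not to be moved; origin at the centre of its underside.
- tape_roll: roll of grey tape (a ring) lying flat beyond the board and tray, 90 mm diameter, 24 mm high; loose, not to be moved; origin at the centre of its underside.
Mind the look-alikes: they are no part of the job. There is more than one size of the charger; the one meant has the size given above. What is shaped like the low_marker but red is not meant.

How it is judged:
By the outcome, as a careful person would: the job done as asked, in the order asked, and still so for the second after the job is handed in, with the robot touching nothing.
It also fails if it takes over 112 s, if anything falls off the work surface, if the arm or the gripper's body presses on something with over 40 N, if the wrist force passes 120 N, or if a joint passes its speed limit or range.

ROBOT

A 6-joint arm with a two-finger parallel gripper is mounted at the origin on the work surface. World frame = base frame: x ahead of the robot, y to its left, z up, the work surface at z = 0. Lengths are in mm, angles in rad, forces in N, time in s.
With the tool pointing down it reaches from about 275 to 750 mm from the base axis. Payload 10.2 kg.
Tool frame: the origin (TCP) lies at the very end of the fingers, on their centre line; the grasp point (between the pads) lies 19 mm behind it; z points along the fingers, y is the line along which they close (so a half turn about z gives the same grasp; the last joint's range is limited). The gripper opens to 85 mm and grips with 20 to 120 N. Pads are 22 mm wide; open, the fingers measure 114 mm over their backs; the gripper's body (76 mm by 85 mm) begins 54 mm behind the grasp point. The pads swing forward as they close: fully open they stand 13 mm farther back than shut.
Start: joints at [0.911, 0.313, 1.498, -0, 1.331, -0.223], TCP at [222.11, 475.708, 231.294] pointing down, gripper open.
Joint ranges: [-2.94, 2.94], [-0.97, 2.17], [0.19, 2.56], [-1.23, 4.37], [0.02, 3.11], [-2.88, 2.88]. Speed limits (rad/s): [2.39, 2.39, 3.01, 3.14, 3.14, 3.14].

INTERFACE

Orientations are given as a unit quaternion [w, x, y, z].
In Python, from rig import * gives the robot as it stands. The module is installed in compiled form; this text tells all that it offers.
- The arm moves only by the shell command python3 -m crank 'ROWS' [FORCE]. ROWS is JSON, a list that holds one entry, the list of rows, each a list of 7 numbers: the shift along the tool's x, y, z in units of 25 mm (1.0 is 25 mm), then the turn, a rotation vector about the tool's x, y, z in units of 8 degrees (1.0 is 8 degrees), then the finger opening in mm, from 0 to 85.4. A call has exactly 8 rows; each row shifts and turns the commanded pose from where the row before left it, along the tool's axes as they then stand; what a row does not reach is not made up. A row lasts 1/10 s, in which the tool goes at most 50 mm and 8.59 degrees, less where a joint would pass 70% of its speed; a pose out of reach is approached as far as the arm can. A call is refused whole if a number of a shift passes 1 or a number of a turn 1, either way. A call with a gripper value outside its range is refused whole. The fingers move at their own pace and stop on an object; FORCE is the grip in N (left out, the last holds). Time passes only in rows, so rows that do not move let the fingers close, or fill a call up. It gives the time, the measured TCP pose, the force, the opening and the grip force at its end, in the units of the state.
- sense(): the state, without advancing time (a new reading comes with each control period).
- capture(name): name is "side" or "top"; returns the picture (480x640x3 uint8, blue, green, red); there is no depth.
- camera_model(name): a dict with "fx", "fy", "cx", "cy" (pixels), "k1" (the pictures are not rectified: a ray, as slopes to the right and down, at radius r is drawn at 1 + k1 r^2 times it, then the intrinsics apply), "world_from_camera" (4x4, takes a point from camera to world coordinates). Camera axes: x right, y up, looking along -z (the intrinsics and any distortion apply to the point x, -y, -z); pixel columns grow to the right and rows downward; lengths in mm; the calibration is good to about 2 mm. A picture is of the moment at which its call begins. camera_model takes no time and is no camera call.
- finish_job(): hands the job in; it is judged then, once.
The state is a dict: "time_s": time; "joints": joint angles; "dq": joint speeds; "tau": joint torques, N m; "eef_pos": TCP position; "ee_rot": TCP orientation; "force": force on the tool from outside, world axes, zero at the start; "wrist_torque": the same for the moment, N m; "grip_width": opening from 0.0 (shut) to 1.0 (fully open); "grip_force": force on a finger pad.
Only numpy, scipy, OpenCV 4.12 (cv2) and the standard library are available. Lean on these libraries where they do the work, as an engineer would, in place of code of your own. Each camera call takes 0.05 s, during which the arm holds its last target. There are 200 camera calls.

## Working session

There is one attempt and no reset: what is moved stays moved. The work goes in short steps, Python scripts to look and compute and a shell command to move; the robot and the scene stay as the last step left them, time stands still between calls to the robot, and variables do not carry over. Pictures are saved under pics/ and viewed, at most 14 in all, crops included, and the job is handed in when it is done.

```bash
mkdir -p pics; python3 - <<'E'
from rig import *
import cv2,numpy as np
np.set_printoptions(precision=4,suppress=True)
for n in("top","side"):
    cv2.imwrite(f"pics/{n}0.png",capture(n)); print(n,camera_model(n))
print(sense())
E
```

```text
top {'fx': 457.4627836496184, 'fy': 457.4627836496184, 'cx': 312.44029389979033, 'cy': 235.8319240071316, 'k1': -0.09701576989565282, 'world_from_camera': array([[ -0.0126,   0.9889,  -0.1482, 407.726 ],
       [ -0.9999,  -0.0108,   0.0131, -58.5022],
       [  0.0114,   0.1483,   0.9889, 967.5844],
       [  0.    ,   0.    ,   0.    ,   1.    ]])}
side {'fx': 468.43945684867987, 'fy': 468.43945684867987, 'cx': 314.92100235262086, 'cy': 251.21964770082946, 'k1': -0.008846234366730814, 'world_from_camera': array([[   0.9746,    0.1244,   -0.1863,  347.3086],
       [  -0.2238,    0.5726,   -0.7887, -936.8613],
       [   0.0085,    0.8104,    0.5858,  681.4452],
       [   0.    ,    0.    ,    0.    ,    1.    ]])}
{'time_s': 0.1, 'joints': array([ 0.9106,  0.3134,  1.4983, -0.    ,  1.331 , -0.2234]), 'dq': array([ 0.0002, -0.0024, -0.0006,  0.0003, -0.0018,  0.0002]), 'tau': array([  0.0023, -41.2897, -26.0139,  -0.0002,   0.0031,   0.    ]), 'eef_pos': array([221.9587, 475.5303, 230.8092]), 'ee_rot': array([-0.0002,  0.2167,  0.9762, -0.0005]), 'force': array([-0.304 ,  1.0507,  0.1609]), 'wrist_torque': array([-0.0044,  0.0478,  0.036 ]), 'grip_force': 0.0, 'grip_width': 1.0008479876199898}
```

View pics/top0.png

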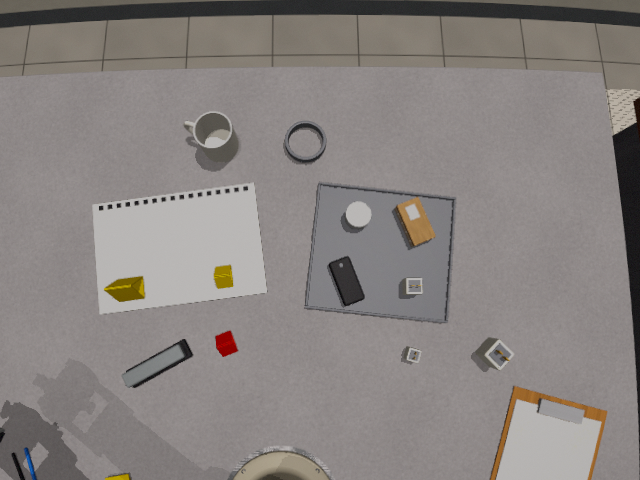

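View pics/side0.png

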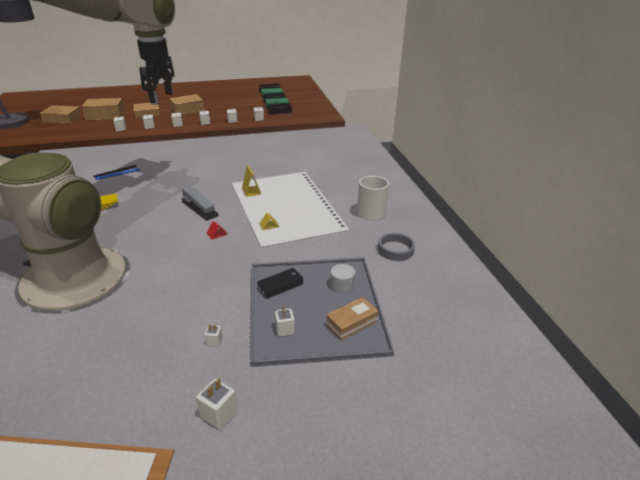

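The top view shows the board on the left (corners at about (93,205), (255,184), (267,293), (100,312)). The tall marker is at (126,289) and the low one at (223,276). In the tray are the tin (358,215), carton (415,221), power bank (346,281) and charger (414,286). The decoys (chargers at (413,355) and (498,354), red tent at (227,343)) lie outside it. Next I fit models to the silhouettes.

```bash
cat > h.py <<'E'
from rig import *
import cv2,numpy as np
from scipy.optimize import minimize
np.set_printoptions(precision=2,suppress=True)
def proj(n,P):
    m=camera_model(n);T=np.linalg.inv(m["world_from_camera"]);p=np.asarray(P,float)@T[:3,:3].T+T[:3,3]
    s=np.c_[p[:,0],-p[:,1]]/-p[:,2:3];s=s*(1+m["k1"]*(s**2).sum(1,keepdims=True))
    return s*[m["fx"],m["fy"]]+[m["cx"],m["cy"]]
def ray(n,uv,z):
    m=camera_model(n);K=np.array([[m["fx"],0,m["cx"]],[0,m["fy"],m["cy"]],[0,0,1]])
    s=cv2.undistortPoints(np.array(uv,float).reshape(-1,1,2),K,np.array([m["k1"],0,0,0,0]))[:,0]
    W=m["world_from_camera"];d=np.c_[s[:,0],-s[:,1],-np.ones(len(s))]@W[:3,:3].T;o=W[:3,3]
    return o+d*((z-o[2])/d[:,2])[:,None]
def box(l,w,h):return np.array([[a*l/2,b*w/2,c*h] for a in(-1,1) for b in(-1,1) for c in(0,1)])
def cyl(d,h):
    t=np.linspace(0,2*np.pi,40);return np.array([[d/2*np.cos(a),d/2*np.sin(a),z] for a in t for z in(0,h)])
def tent(l,w,h): return np.array([[a*l/2,b*w/2,0] for a in(-1,1) for b in(-1,1)]+[[a*l/2,0,h] for a in (-1,1)]) # ridge along x
def place(M,x,y,yaw,z):
    c,s=np.cos(yaw),np.sin(yaw);return M@np.array([[c,s,0],[-s,c,0],[0,0,1]])+[x,y,z]
S=8
def hullmask(n,P,roi):
    q=cv2.convexHull(((proj(n,P)-roi[:2])*S).astype(np.float32))
    im=np.zeros(((roi[3]-roi[1])*S,(roi[2]-roi[0])*S),np.uint8)
    cv2.fillConvexPoly(im,np.round(q).astype(np.int32),255)
    return cv2.resize(im,None,fx=1/S,fy=1/S,interpolation=cv2.INTER_AREA)/255.
def fit(masks,M,x0,z,yawfree=True):
    # masks: {cam:(mask,roi)}
    def cost(p):
        P=place(M,p[0],p[1],p[2] if yawfree else x0[2],z)
        return sum(np.abs(hullmask(n,P,r)-m).sum()/m.sum() for n,(m,r) in masks.items())
    x0=np.array(x0,float);sim=np.vstack([x0,x0+[8,0,0],x0+[0,8,0],x0+[0,0,.2]])
    r=minimize(cost,x0,method="Nelder-Mead",options=dict(initial_simplex=sim,xatol=.02,fatol=1e-4))
    return r.x,r.fun
E
python3 - <<'E'
from h import *
t=cv2.imread("pics/top0.png");s=cv2.imread("pics/side0.png")
c1=cv2.resize(t[175:325,85:275],None,fx=4,fy=4,interpolation=cv2.INTER_CUBIC)
c2=cv2.resize(t[180:325,300:460],None,fx=4,fy=4,interpolation=cv2.INTER_CUBIC)
c3=cv2.resize(s[150:360,230:400],None,fx=2.8,fy=2.8,interpolation=cv2.INTER_CUBIC)
cv2.imwrite("pics/c1.png",c1);cv2.imwrite("pics/c2.png",c2);cv2.imwrite("pics/c3.png",c3)
print(ray("top",[[93,205],[255,184],[267,293],[100,312],[319,184],[455,197],[447,321],[306,308]],4))
print(ray("top",[[358,215],[415,221],[346,281],[414,286]],40))
E
```

```text
[[ 625.71  409.01    4.  ]
 [ 667.2    51.94    4.  ]
 [ 432.14   25.39    4.  ]
 [ 393.87  380.83    4.  ]
 [ 665.69  -86.93    4.  ]
 [ 634.65 -384.33    4.  ]
 [ 367.88 -352.07    4.  ]
 [ 400.09  -55.92    4.  ]]
[[ 589.29 -165.62   40.  ]
 [ 575.55 -284.14   40.  ]
 [ 453.5  -137.59   40.  ]
 [ 441.28 -276.11   40.  ]]
```

View pics/c1.png

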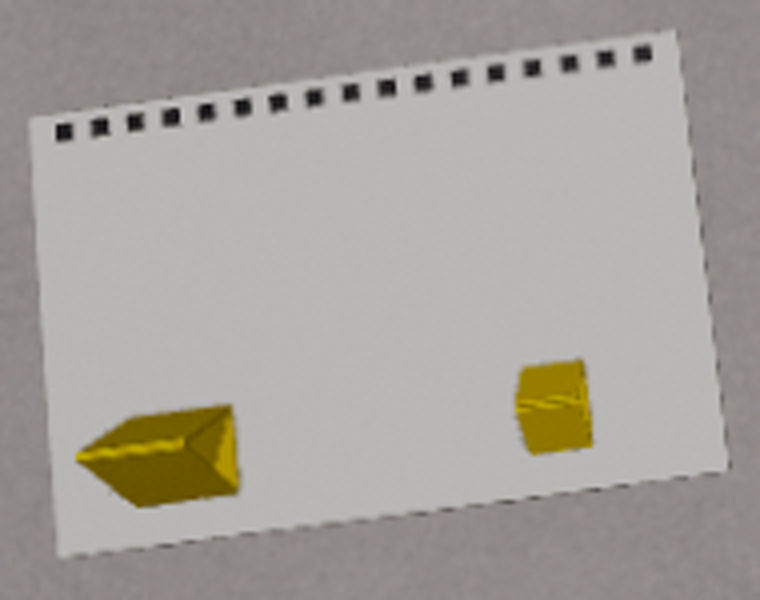

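View pics/c2.png

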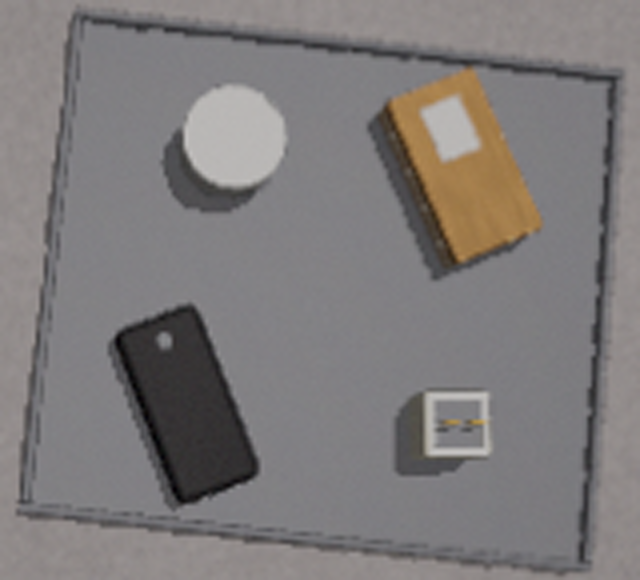

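View pics/c3.png

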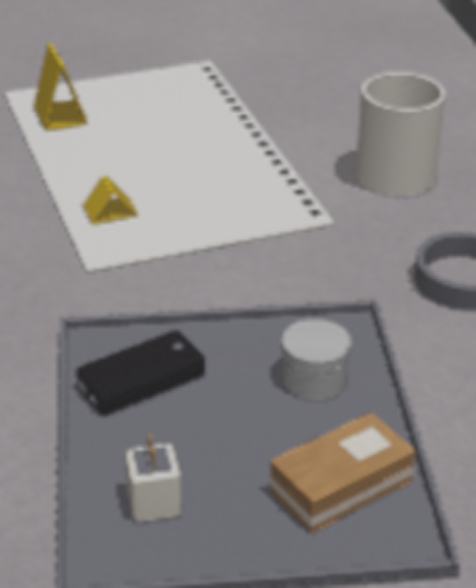

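The crops show the markers' ridges running along the row, the four items clear of each other, and the charger prongs lined up across the tray. Next is the numeric fit.

```bash
cat > meas.py <<'E'
from h import *
def mask(im,roi,kind):
    c=im[roi[1]:roi[3],roi[0]:roi[2]];hsv=cv2.cvtColor(c,cv2.COLOR_BGR2HSV);H,Sx,V=[hsv[...,i].astype(int) for i in range(3)]
    m={"yellow":(Sx>150)&(H>15)&(H<35),"brown":(Sx>70)&(H<25),"black":V<62,"white":V>148}[kind].astype(np.uint8)
    k,l,st,_=cv2.connectedComponentsWithStats(m);m=(l==1+np.argmax(st[1:,4])).astype(np.uint8)
    cs,_=cv2.findContours(m,cv2.RETR_EXTERNAL,cv2.CHAIN_APPROX_NONE)
    o=np.zeros_like(m);cv2.fillPoly(o,[cv2.convexHull(np.vstack(cs))],1);return o.astype(float)
E
cat > m1.py <<'E'
from meas import *
t=cv2.imread("pics/top0.png");s=cv2.imread("pics/side0.png")
def both(M,x0,z,kind,rt,rs,yf=True):
    for d in ({"top":(mask(t,rt,kind),rt)},{"side":(mask(s,rs,kind),rs)} if rs else None,):
        if d: print(list(d),*fit(d,M,x0,z,yf),end=' ')
    if rs:
        d={"top":(mask(t,rt,kind),rt),"side":(mask(s,rs,kind),rs)};print("both",*fit(d,M,x0,z,yf))
    else: print()
R=np.array([[0,1,0],[-1,0,0],[0,0,1]])
b=(85,175,275,325)
print("board");both(box(240,360,4),[530,217,.11],0,"white",b,(225,165,350,250))
print("tall");both(tent(56,50,75)@R,[440,340,.11],4,"yellow",(95,265,160,310),(236,160,265,198))
print("low");both(tent(34,50,32)@R,[455,130,.11],4,"yellow",(205,258,245,295),(255,205,283,235))
print("carton");both(box(92,50,32),[575,-284,.4],5,"brown",(380,190,445,250),(320,295,385,340))
print("pb");both(box(96,46,22),[453,-137,.4],5,"black",(320,250,375,315),(252,265,308,300))
print("tin");both(cyl(54,40),[585,-166,0],5,"white",(335,195,380,235),None,False)
print("tin centre top",end=' ');m=mask(t,(335,195,380,235),"white");ys,xs=np.nonzero(m);print(ray("top",[[335+xs.mean(),195+ys.mean()]],45))
print("charger");both(box(34,34,42),[435,-275,-.1],5,"white",(395,268,435,305),None)
c=(395,268,435,305);m=mask(t,c,"white");print(cv2.minAreaRect(np.argwhere(m>0)[:,::-1].astype(np.float32)),m.sum());ys,xs=np.nonzero(m);print(ray("top",[[395+xs.mean(),268+ys.mean()]],47))
E
python3 m1.py
```

```text
board
['top'] [528.41 214.79   0.11] 0.07308903116267554 ['side'] [534.2  213.8    0.13] 0.22482232594447785 both [532.57 214.02   0.13] 0.30106248937370944
tall
['top'] [442.48 313.84   0.14] 0.06436656564871654 ['side'] [445.7  315.53   0.05] 0.18179367967118118 both [442.88 314.72   0.  ] 0.33340801309379203
low
['top'] [466.15 115.16   0.21] 0.11800542671376645 ['side'] [472.7  114.1    0.34] 0.29646130641605756 both [468.11 115.19   0.08] 0.45091047558115127
carton
['top'] [ 576.53 -288.15    0.38] 0.03989713918354227 ['side'] [ 582.97 -275.05    0.42] 0.24036866359447007 both [ 577.83 -287.48    0.4 ] 0.35125542337506127
pb
['top'] [ 454.07 -140.42    0.35] 0.043904756683661346 ['side'] [ 457.05 -140.66    0.45] 0.1863138237751241 both [ 454.33 -140.55    0.35] 0.23543478050790956
tin
['top'] [ 591.7  -167.48   -0.04] 0.17559008509064003 
tin centre top [[ 591.46 -165.7    45.  ]]
charger
['top'] [ 441.42 -278.26    0.08] 0.34111749963143145 
((19.0, 17.5), (15.0, 16.0), 90.0) 266.0
[[ 441.97 -274.26   47.  ]]
```

The top-view fits hold together: the marker spacing comes out at 200.1 mm and the row yaw at about 0.115 rad. I'll go to the tin with the tool at yaw π, so tool x = -X, tool y = +Y and tool z = -Z.

```bash
cat > go.py <<'E'
import sys;from h import *
# usage: go.py x y z psi -> remaining shift in tool units (tool as it will stand at psi) and turn units
s=sense();w,a,b,c=s["ee_rot"];cur=2*np.arctan2(b,a)
p=s["eef_pos"];x,y,z,psi=map(float,sys.argv[1:5]);d=np.array([x,y,z])-p
dt=(cur-psi+np.pi)%(2*np.pi)-np.pi
R=lambda q:np.array([d[0]*np.cos(q)+d[1]*np.sin(q),d[0]*np.sin(q)-d[1]*np.cos(q),-d[2]])/25
print("t",round(s["time_s"],1),"pos",p,"psi",round(cur%(2*np.pi),4),"F",s["force"],"gw",round(s["grip_width"],3),"gf",s["grip_force"])
print("turn",round(np.degrees(dt)/8,3),"shift@psi",R(psi),"shift@cur",R(cur))
E
python3 -m crank '[[[0,0,1,0,0,-0.78,80],[0,0,1,0,0,-0.78,80],[0,0,1,0,0,-0.78,80],[0,0,1,0,0,-0.78,80],[-0.57,-0.98,0,0,0,0,80],[-0.57,-0.98,0,0,0,0,80],[-0.57,-0.98,0,0,0,0,80],[-0.57,-0.98,0,0,0,0,80]]]' 40
python3 go.py 591.5 -165.7 120 3.1416
```

```text
time_s: 0.9
eef_pos: [279.2, 376.6, 131.0]
ee_rot: [-0.0, 0.0, 1.0, -0.0]
force: [0.5, -0.6, 0.9]
grip_width: 0.936
grip_force: 0.0
t 0.9 pos [279.24 376.57 131.01] psi 3.1407 F [ 0.53 -0.62  0.9 ] gw 0.936 gf 0.0
turn -0.007 shift@psi [-12.49 -21.69   0.44] shift@cur [-12.51 -21.68   0.44]
```

```bash
python3 -m crank '[[[-0.57,-0.99,0,0,0,0,80],[-0.57,-0.99,0,0,0,0,80],[-0.57,-0.99,0,0,0,0,80],[-0.57,-0.99,0,0,0,0,80],[-0.57,-0.99,0,0,0,0,80],[-0.57,-0.99,0,0,0,0,80],[-0.57,-0.99,0,0,0,0,80],[-0.57,-0.99,0,0,0,0,80]]]' >/dev/null
python3 -m crank '[[[-0.57,-0.99,0,0,0,0,80],[-0.57,-0.99,0,0,0,0,80],[-0.57,-0.99,0,0,0,0,80],[-0.57,-0.99,0,0,0,0,80],[-0.57,-0.99,0,0,0,0,80],[-0.57,-0.99,0,0,0,0,80],[-0.57,-0.99,0,0,0,0,80],[-0.57,-0.99,0,0,0,0,80]]]' >/dev/null
python3 -m crank '[[[-0.57,-0.99,0,0,0,0,80],[-0.57,-0.99,0,0,0,0,80],[-0.57,-0.99,0,0,0,0,80],[-0.57,-0.99,0,0,0,0,80],[-0.57,-0.99,0,0,0,0,80],[-0.4,-0.8,0,0,0,0,80],[0,0,0,0,0,0,75],[0,0,0,0,0,0,75]]]' >/dev/null
python3 go.py 591.5 -165.7 8 3.1416
```

```text
t 3.3 pos [ 587.2  -162.15  130.71] psi 3.14 F [-0.21  0.51  0.04] gw 0.877 gf 0.0
turn -0.011 shift@psi [-0.17 -0.14  4.91] shift@cur [-0.17 -0.14  4.91]
```

```bash
python3 -m crank '[[[-0.17,-0.14,0.9,0,0,0,75],[0,0,0.9,0,0,0,75],[0,0,0.9,0,0,0,75],[0,0,0.8,0,0,0,75],[0,0,0.6,0,0,0,75],[0,0,0.4,0,0,0,75],[0,0,0.35,0,0,0,75],[0,0,0,0,0,0,75]]]'
python3 go.py 591.5 -165.7 8 3.1416
python3 - <<'E'
from h import *
im=capture("side");cv2.imwrite("pics/s1.png",cv2.resize(im[200:380,240:420],None,fx=3.3,fy=3.3,interpolation=cv2.INTER_CUBIC))
E
```

```text
time_s: 4.1
eef_pos: [591.5, -165.6, 9.3]
ee_rot: [-0.001, 0.001, 1.0, 0.0]
force: [-0.3, -0.4, 0.8]
grip_width: 0.879
grip_force: 0.0
t 4.1 pos [ 591.53 -165.63    9.35] psi 3.1406 F [-0.29 -0.41  0.83] gw 0.879 gf 0.0
turn -0.007 shift@psi [ 0.   -0.    0.05] shift@cur [ 0.   -0.    0.05]
```

View pics/s1.png

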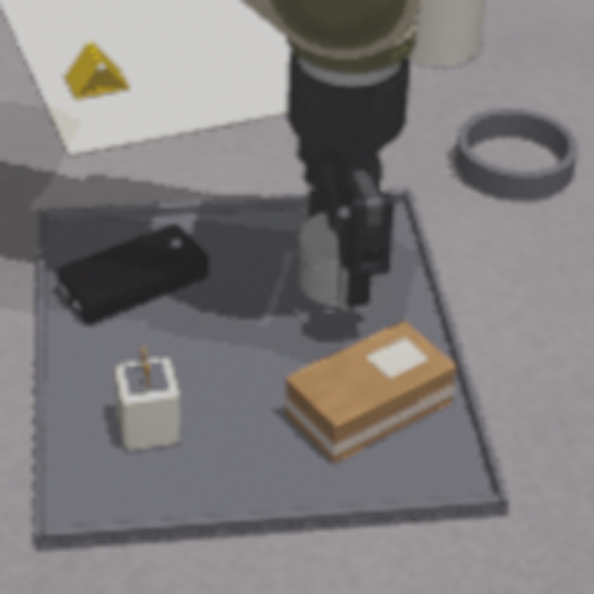

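The side view shows the fingers straddling the tin, with the near tip at about (348,290) in the full image, roughly centred. I close on it and lift.

```bash
python3 -m crank '[[[0,0,0.05,0,0,0,45],[0,0,0,0,0,0,45],[0,0,0,0,0,0,45],[0,0,0,0,0,0,45],[0,0,0,0,0,0,45],[0,0,-0.3,0,0,0,45],[0,0,-0.9,0,0,0,45],[0,0,-0.9,0,0,0,45]]]' 40
python3 go.py 454.3 214.5 90 3.2566
```

```text
time_s: 4.95
eef_pos: [591.5, -165.9, 61.7]
ee_rot: [-0.001, 0.001, 1.0, 0.0]
force: [-0.6, -0.0, -1.2]
grip_width: 0.606
grip_force: 42.2
t 5.0 pos [ 591.46 -165.86   61.73] psi 3.1404 F [-0.58 -0.04 -1.22] gw 0.606 gf 42.16066896915436
turn -0.832 shift@psi [ 3.7  15.74 -1.13] shift@cur [ 5.5  15.21 -1.13]
```

```bash
python3 -m crank '[[[0,0,-0.6,0,0,-0.4,45],[0,0,-0.53,0,0,-0.43,45],[0.24,0.98,0,0,0,0,45],[0.24,0.98,0,0,0,0,45],[0.24,0.98,0,0,0,0,45],[0.24,0.98,0,0,0,0,45],[0.24,0.98,0,0,0,0,45],[0.24,0.98,0,0,0,0,45]]]' >/dev/null
python3 -m crank '[[[0.24,0.98,0,0,0,0,45],[0.24,0.98,0,0,0,0,45],[0.24,0.98,0,0,0,0,45],[0.24,0.98,0,0,0,0,45],[0.24,0.98,0,0,0,0,45],[0.24,0.98,0,0,0,0,45],[0.24,0.98,0,0,0,0,45],[0.24,0.98,0,0,0,0,45]]]' >/dev/null
python3 -m crank '[[[0.22,0.98,0,0,0,0,45],[0.1,0.5,0,0,0,0,45],[0.04,0.2,0,0,0,0,45],[0,0,0,0,0,0,45],[0,0,0,0,0,0,45],[0,0,0,0,0,0,45],[0,0,0,0,0,0,45],[0,0,0,0,0,0,45]]]'
python3 go.py 454.3 214.5 8 3.2566
```

```text
time_s: 7.35
eef_pos: [455.6, 205.5, 89.5]
ee_rot: [-0.0, -0.057, 0.998, -0.0]
force: [-0.1, -0.6, -1.9]
grip_width: 0.607
grip_force: 42.2
t 7.3 pos [455.56 205.48  89.52] psi 3.2557 F [-0.13 -0.57 -1.92] gw 0.607 gf 42.242730259895325
turn -0.006 shift@psi [0.01 0.36 3.26] shift@cur [0.01 0.36 3.26]
```

```bash
python3 -m crank '[[[0,0.36,0.8,0,0,0,45],[0,0,0.8,0,0,0,45],[0,0,0.8,0,0,0,45],[0,0,0.4,0,0,0,45],[0,0,0.3,0,0,0,45],[0,0,0.12,0,0,0,45],[0,0,0.06,0,0,0,45],[0,0,0,0,0,0,45]]]'
python3 go.py 454.3 214.5 8 3.2566
```

```text
time_s: 8.15
eef_pos: [454.6, 214.8, 8.6]
ee_rot: [0.0, -0.057, 0.998, -0.0]
force: [-3.1, -2.7, 4.4]
grip_width: 0.604
grip_force: 42.7
t 8.2 pos [454.57 214.77   8.64] psi 3.2565 F [-3.07 -2.72  4.42] gw 0.604 gf 42.7239203453064
turn -0.001 shift@psi [ 0.01 -0.01  0.03] shift@cur [ 0.01 -0.01  0.03]
```

```bash
python3 -m crank '[[[0,0,0,0,0,0,66],[0,0,0,0,0,0,66],[0,0,0,0,0,0,70],[0,0,-0.5,0,0,0,75],[0,0,-1,0,0,0,75],[0,0,-1,0,0,0,75],[0,0,-1,0,0,0,75],[0,0,-1,0,0,0,75]]]'
python3 go.py 577 -288 90 3.2566
```

```text
time_s: 8.95
eef_pos: [454.4, 214.8, 122.1]
ee_rot: [0.0, -0.057, 0.998, 0.0]
force: [0.8, 0.3, 0.6]
grip_width: 0.878
grip_force: 0.0
t 8.9 pos [454.37 214.82 122.07] psi 3.2564 F [0.77 0.33 0.58] gw 0.878 gf 0.0
turn -0.002 shift@psi [ -2.56 -20.54   1.28] shift@cur [ -2.57 -20.54   1.28]
```

```bash
python3 -m crank '[[[-0.12,-0.98,0,0,0,0,80],[-0.12,-0.98,0,0,0,0,80],[-0.12,-0.98,0,0,0,0,80],[-0.12,-0.98,0,0,0,0,80],[-0.12,-0.98,0,0,0,0,80],[-0.12,-0.98,0,0,0,0,80],[-0.12,-0.98,0,0,0,0,80],[-0.12,-0.98,0,0,0,0,80]]]' >/dev/null
python3 -m crank '[[[-0.12,-0.98,0,0,0,0,80],[-0.12,-0.98,0,0,0,0,80],[-0.12,-0.98,0,0,0,0,80],[-0.12,-0.98,0,0,0,0,80],[-0.12,-0.98,0,0,0,0,80],[-0.12,-0.98,0,0,0,0,80],[-0.12,-0.98,0,0,0,0,80],[-0.12,-0.98,0,0,0,0,80]]]' >/dev/null
python3 -m crank '[[[-0.12,-0.98,0,0,0,0,75],[-0.12,-0.98,0,0,0,0,75],[-0.12,-0.98,0,0,0,0,75],[-0.12,-0.98,0,0,0,0,75],[0,-0.5,0.4,0,0,-0.95,75],[0,0,0.4,0,0,-0.95,75],[0,0,0.2,0,0,0,75],[0,0,0,0,0,0,75]]]' >/dev/null
python3 go.py 577 -288 6 3.5216
python3 - <<'E'
from meas import *
t=capture("top");cv2.imwrite("pics/top1.png",t)
r=(155,245,225,310);c=t[r[1]:r[3],r[0]:r[2]]
cv2.imwrite("pics/c4.png",cv2.resize(t[175:325,85:455],None,fx=2.1,fy=2.1,interpolation=cv2.INTER_CUBIC))
E
```

```text
t 11.3 pos [ 571.27 -277.17   95.01] psi 3.5183 F [-0.06  0.41  0.39] gw 0.881 gf 0.0
turn -0.024 shift@psi [-0.05 -0.49  3.56] shift@cur [-0.05 -0.49  3.56]
```

View pics/c4.png

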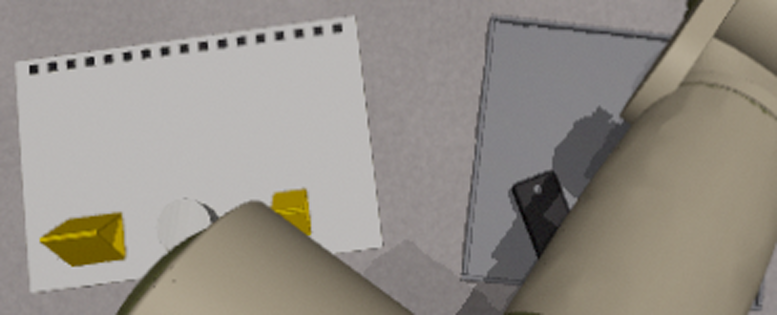

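The tin stands between the markers at about (174,283), partly hidden by the arm. On to the carton.

```bash
python3 -m crank '[[[-0.05,-0.49,0.8,0,0,-0.02,75],[0,0,0.8,0,0,0,75],[0,0,0.8,0,0,0,75],[0,0,0.6,0,0,0,75],[0,0,0.4,0,0,0,75],[0,0,0.1,0,0,0,75],[0,0,0,0,0,0,75],[0,0,0,0,0,0,75]]]' >/dev/null
python3 -m crank '[[[0,0,0,0,0,0,40],[0,0,0,0,0,0,40],[0,0,0,0,0,0,40],[0,0,0,0,0,0,40],[0,0,0,0,0,0,40],[0,0,0,0,0,0,40],[0,0,0,0,0,0,40],[0,0,0,0,0,0,40]]]' 40
python3 go.py 577 -288 6 3.5216
```

```text
time_s: 13.0
eef_pos: [577.5, -288.6, 8.3]
ee_rot: [0.0, -0.19, 0.982, -0.0]
force: [-1.2, 1.0, 6.3]
grip_width: 0.577
grip_force: 43.4
t 13.0 pos [ 577.53 -288.63    8.34] psi 3.5243 F [-1.19  0.97  6.26] gw 0.577 gf 43.41789722442627
turn 0.02 shift@psi [0.01 0.03 0.09] shift@cur [0.01 0.03 0.09]
```

```bash
python3 -m crank '[[[0,0,-0.4,0,0,0,40],[0,0,-0.8,0,0,0,40],[0,0,-0.9,0,0,0,40],[0,0,-0.9,0,0,0.4,40],[0,0,-0.4,0,0,0.5,40],[0,0,0,0,0,0.5,40],[0,0,0,0,0,0.5,40],[0,0,0,0,0,0,40]]]'
python3 go.py 556.6 226.3 8 3.2566
```

```text
time_s: 13.8
eef_pos: [577.0, -288.4, 92.7]
ee_rot: [-0.0, -0.058, 0.998, 0.0]
force: [0.8, 0.3, -1.8]
grip_width: 0.58
grip_force: 42.6
t 13.8 pos [ 577.04 -288.39   92.71] psi 3.2585 F [ 0.79  0.29 -1.84] gw 0.58 gf 42.643243074417114
turn 0.013 shift@psi [-1.55 20.55  3.39] shift@cur [-1.59 20.54  3.39]
```

```bash
python3 -m crank '[[[-0.07,0.98,0,0,0,0.01,40],[-0.07,0.98,0,0,0,0,40],[-0.07,0.98,0,0,0,0,40],[-0.07,0.98,0,0,0,0,40],[-0.07,0.98,0,0,0,0,40],[-0.07,0.98,0,0,0,0,40],[-0.07,0.98,0,0,0,0,40],[-0.07,0.98,0,0,0,0,40]]]' >/dev/null
python3 -m crank '[[[-0.07,0.98,0,0,0,0,40],[-0.07,0.98,0,0,0,0,40],[-0.07,0.98,0,0,0,0,40],[-0.07,0.98,0,0,0,0,40],[-0.07,0.98,0,0,0,0,40],[-0.07,0.98,0,0,0,0,40],[-0.07,0.98,0,0,0,0,40],[-0.07,0.98,0,0,0,0,40]]]' >/dev/null
python3 -m crank '[[[-0.07,0.98,0,0,0,0,40],[-0.07,0.98,0,0,0,0,40],[-0.07,0.98,0,0,0,0,40],[-0.07,0.98,0,0,0,0,40],[0,0.5,0,0,0,0,40],[0,0,0,0,0,0,40],[0,0,0,0,0,0,40],[0,0,0,0,0,0,40]]]' >/dev/null
python3 go.py 556.6 226.3 8 3.2566
python3 - <<'E'
from h import *
im=capture("side");cv2.imwrite("pics/s2.png",cv2.resize(im[110:290,210:410],None,fx=3.3,fy=3.3,interpolation=cv2.INTER_CUBIC))
E
```

```text
t 16.2 pos [553.91 213.66  92.56] psi 3.257 F [ 0.05  0.57 -2.24] gw 0.582 gf 42.60361611843109
turn 0.003 shift@psi [-0.16  0.49  3.38] shift@cur [-0.17  0.49  3.38]
```

View pics/s2.png

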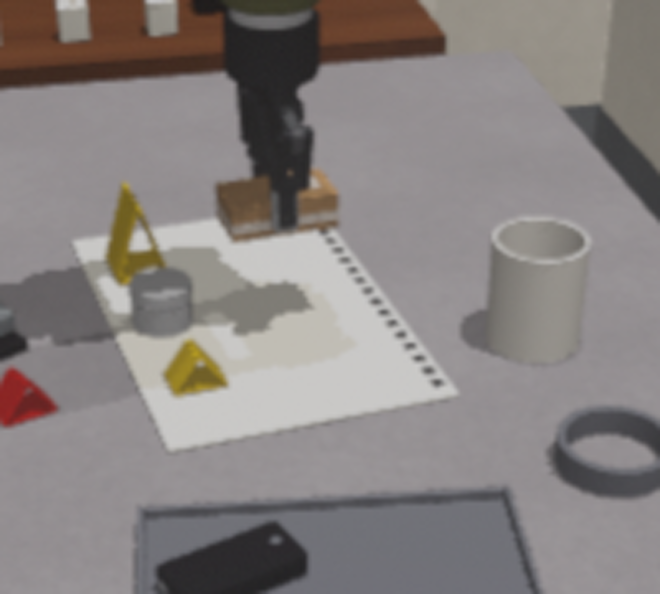

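The tin sits between the markers at about (259,201) and the carton hangs level, held at mid-length. Lowering it.

```bash
python3 -m crank '[[[-0.16,0.49,0.8,0,0,0,40],[0,0,0.8,0,0,0,40],[0,0,0.8,0,0,0,40],[0,0,0.5,0,0,0,40],[0,0,0.3,0,0,0,40],[0,0,0.12,0,0,0,40],[0,0,0.06,0,0,0,40],[0,0,0,0,0,0,40]]]'
python3 go.py 556.6 226.3 8 3.2566
```

```text
time_s: 17.05
eef_pos: [556.6, 227.4, 8.6]
ee_rot: [0.0, -0.058, 0.998, 0.0]
force: [-0.5, 0.2, -2.6]
grip_width: 0.578
grip_force: 42.6
t 17.1 pos [556.62 227.36   8.6 ] psi 3.2576 F [-0.48  0.2  -2.62] gw 0.578 gf 42.59698212146759
turn 0.007 shift@psi [ 0.01 -0.04  0.02] shift@cur [ 0.01 -0.04  0.02]
```

```bash
python3 -m crank '[[[0,-0.04,0.03,0,0,0.01,40],[0,0,0.03,0,0,0,40],[0,0,0,0,0,0,40],[0,0,0,0,0,0,40],[0,0,0,0,0,0,60],[0,0,0,0,0,0,60],[0,0,0,0,0,0,64],[0,0,0,0,0,0,64]]]'
python3 -m crank '[[[0,0,-0.5,0,0,0,64],[0,0,-0.8,0,0,0,66],[0,0,-0.9,0,0,0,70],[0,0,-0.9,0,0,0,75],[0,0,-0.9,0,0,0,75],[0,-0.7,0,0,0,0,75],[0,-0.98,0,0,0,0,75],[0,-0.98,0,0,0,0,75]]]'
python3 go.py 454 -140.4 90 3.2566
```

```text
time_s: 17.85
eef_pos: [556.4, 226.4, 6.5]
ee_rot: [-0.0, -0.057, 0.998, 0.0]
force: [0.7, -0.6, 0.2]
grip_width: 0.748
grip_force: 0.0
time_s: 18.65
eef_pos: [563.7, 158.9, 106.4]
ee_rot: [-0.0, -0.058, 0.998, -0.0]
force: [0.6, -0.4, -0.0]
grip_width: 0.878
grip_force: 0.0
t 18.6 pos [563.74 158.87 106.36] psi 3.2567 F [ 0.59 -0.43 -0.02] gw 0.878 gf 0.0
turn 0.001 shift@psi [  5.73 -11.39   0.65] shift@cur [  5.74 -11.39   0.65]
```

```bash
python3 -m crank '[[[0.48,-0.97,0,0,0,0,75],[0.48,-0.97,0,0,0,0,75],[0.48,-0.97,0,0,0,0,75],[0.48,-0.97,0,0,0,0,75],[0.48,-0.97,0,0,0,0,75],[0.48,-0.97,0,0,0,0,75],[0.48,-0.97,0,0,0,0,75],[0.48,-0.97,0,0,0,0,75]]]' >/dev/null
python3 -m crank '[[[0.48,-0.97,0,0,0,0,75],[0.48,-0.97,0,0,0,0,75],[0.48,-0.97,0,0,0,0,75],[0.4,-0.6,0,0,0,0,75],[0,0,0.3,0,0,-0.84,75],[0,0,0.3,0,0,-0.84,75],[0,0,0,0,0,0,75],[0,0,0,0,0,0,75]]]' >/dev/null
python3 go.py 454 -140.4 5 3.4916
python3 - <<'E'
from meas import *
t=capture("top");cv2.imwrite("pics/top2.png",t);s=capture("side");cv2.imwrite("pics/side2.png",s)
a=cv2.resize(t[175:325,85:275],None,fx=4,fy=4,interpolation=cv2.INTER_CUBIC)
cv2.imwrite("pics/c5.png",a)
E
```

```text
t 20.2 pos [ 454.9  -136.13   91.56] psi 3.4875 F [-0.16  1.09  0.03] gw 0.881 gf 0.0
turn -0.029 shift@psi [ 0.09 -0.15  3.46] shift@cur [ 0.09 -0.15  3.46]
```

View pics/c5.png

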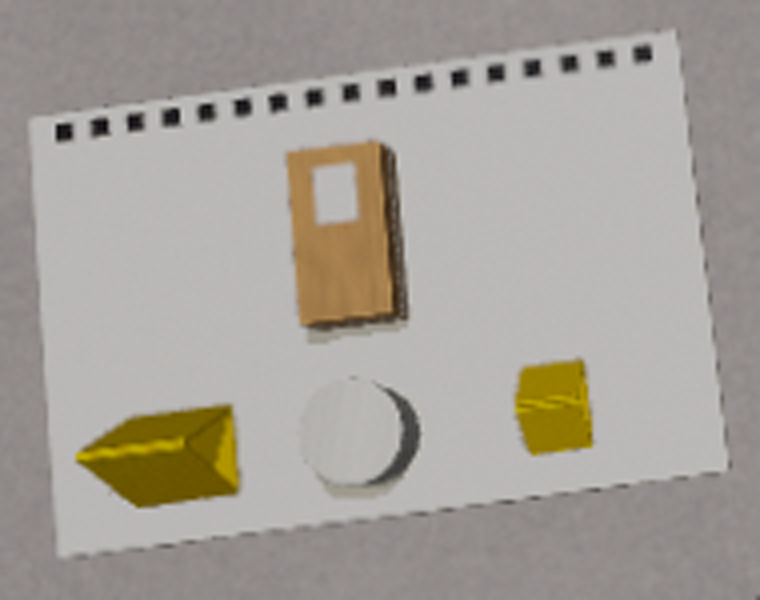

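The carton is on the board behind the tin (top centre at about (170,233) in the full image), and the tin lid is at about (173,283). I measure both exactly.

```bash
cat > rel.py <<'E'
from meas import *
import sys
T0=np.array([442.48,313.84]);L0=np.array([466.15,115.16]);yw=np.arctan2(*(-(L0-T0)*[-1,1])) 
ey=(T0-L0)/np.linalg.norm(T0-L0);ex=np.array([ey[1],-ey[0]]);mid=(T0+L0)/2
rel=lambda p,o=mid:np.array([(p-o)@ex,(p-o)@ey])
t=cv2.imread(sys.argv[1])
print("tin rel",rel(ray("top",[[85-.375+352/4,175-.375+431/4]],44)[0,:2]))
# carton: top face only
r=(150,205,192,265);m=mask(t,r,"brown");p,c=fit({"top":(m,r)},box(92,50,32),[556,226,.11],4)
print("carton",p,c,"rel",rel(p[:2]),"yaw-row",p[2]-np.arctan2(ex[1],ex[0]))
E
python3 rel.py pics/top2.png
python3 -m crank '[[[0.09,-0.15,0.8,0,0,-0.03,75],[0,0,0.8,0,0,0,75],[0,0,0.8,0,0,0,75],[0,0,0.6,0,0,0,75],[0,0,0.35,0,0,0,75],[0,0,0.1,0,0,0,75],[0,0,0,0,0,0,75],[0,0,0,0,0,0,75]]]'
python3 go.py 454 -140.4 5 3.4916
```

```text
tin rel [-0.49 -0.94]
carton [557.2  226.17   0.08] 0.05793359737910126 rel [103.54  -0.59] yaw-row -0.03732994252204942
time_s: 21.15
eef_pos: [454.8, -140.4, 6.0]
ee_rot: [0.0, -0.176, 0.984, -0.0]
force: [-0.3, 0.2, -0.4]
grip_width: 0.875
grip_force: 0.0
t 21.1 pos [ 454.75 -140.36    5.97] psi 3.4949 F [-0.28  0.17 -0.42] gw 0.875 gf 0.0
turn 0.023 shift@psi [0.03 0.01 0.04] shift@cur [0.03 0.01 0.04]
```

```bash
python3 -m crank '[[[0,0,0.04,0,0,0.02,38],[0,0,0,0,0,0,38],[0,0,0,0,0,0,38],[0,0,0,0,0,0,38],[0,0,0,0,0,0,38],[0,0,0,0,0,0,38],[0,0,0,0,0,0,38],[0,0,0,0,0,0,38]]]' 50
python3 go.py 454 -140.4 5 3.4916
```

```text
time_s: 21.95
eef_pos: [454.6, -140.3, 4.8]
ee_rot: [0.0, -0.174, 0.985, -0.0]
force: [-0.6, 0.4, 5.3]
grip_width: 0.527
grip_force: 52.1
t 21.9 pos [ 454.61 -140.33    4.82] psi 3.4923 F [-0.58  0.41  5.3 ] gw 0.527 gf 52.10732281208038
turn 0.005 shift@psi [ 0.02  0.01 -0.01] shift@cur [ 0.02  0.01 -0.01]
```

```bash
python3 -m crank '[[[0,0,-0.4,0,0,0,38],[0,0,-0.8,0,0,0,38],[0,0,-0.9,0,0,0,38],[0,0,-0.9,0,0,0.4,38],[0,0,-0.7,0,0,0.5,38],[0,0,-0.2,0,0,0.5,38],[0,0,0,0,0,0.28,38],[0,0,0,0,0,0,38]]]'
python3 go.py 544.8 325.6 5 3.2566
```

```text
time_s: 22.75
eef_pos: [454.3, -140.1, 102.3]
ee_rot: [0.0, -0.058, 0.998, -0.0]
force: [0.1, -0.1, -1.7]
grip_width: 0.528
grip_force: 51.5
t 22.8 pos [ 454.27 -140.1   102.34] psi 3.2574 F [ 0.11 -0.05 -1.65] gw 0.528 gf 51.50593400001526
turn 0.005 shift@psi [-5.73 18.09  3.89] shift@cur [-5.75 18.08  3.89]
```

```bash
python3 -m crank '[[[-0.32,0.98,0,0,0,0,38],[-0.32,0.98,0,0,0,0,38],[-0.32,0.98,0,0,0,0,38],[-0.32,0.98,0,0,0,0,38],[-0.32,0.98,0,0,0,0,38],[-0.32,0.98,0,0,0,0,38],[-0.32,0.98,0,0,0,0,38],[-0.32,0.98,0,0,0,0,38]]]' >/dev/null
python3 -m crank '[[[-0.32,0.98,0,0,0,0,38],[-0.32,0.98,0,0,0,0,38],[-0.32,0.98,0,0,0,0,38],[-0.32,0.98,0,0,0,0,38],[-0.32,0.98,0,0,0,0,38],[-0.32,0.98,0,0,0,0,38],[-0.32,0.98,0,0,0,0,38],[-0.32,0.98,0,0,0,0,38]]]' >/dev/null
python3 -m crank '[[[-0.3,0.9,0,0,0,0,38],[-0.2,0.6,0,0,0,0,38],[0,0.3,0,0,0,0,38],[0,0,0,0,0,0,38],[0,0,0,0,0,0,38],[0,0,0,0,0,0,38],[0,0,0,0,0,0,38],[0,0,0,0,0,0,38]]]' >/dev/null
python3 go.py 544.8 325.6 5 3.2566
```

```text
t 25.1 pos [543.36 309.78 101.9 ] psi 3.2572 F [ 0.45  0.12 -1.3 ] gw 0.527 gf 51.557748913764954
turn 0.005 shift@psi [-0.13  0.62  3.88] shift@cur [-0.13  0.62  3.88]
```

```bash
python3 -m crank '[[[-0.13,0.62,0.5,0,0,0,38],[0,0,0.9,0,0,0,38],[0,0,0.9,0,0,0,38],[0,0,0.8,0,0,0,38],[0,0,0.5,0,0,0,38],[0,0,0.2,0,0,0,38],[0,0,0.1,0,0,0,38],[0,0,0,0,0,0,38]]]'
python3 go.py 544.8 325.6 4 3.2566
```

```text
time_s: 25.95
eef_pos: [545.1, 326.0, 4.9]
ee_rot: [0.0, -0.058, 0.998, 0.0]
force: [0.2, 0.3, -1.4]
grip_width: 0.527
grip_force: 51.6
t 25.9 pos [545.06 326.04   4.85] psi 3.2577 F [ 0.17  0.31 -1.39] gw 0.527 gf 51.5700888633728
turn 0.008 shift@psi [ 0.01 -0.02  0.03] shift@cur [ 0.01 -0.02  0.03]
```

```bash
python3 -m crank '[[[0,-0.02,0.03,0,0,0.01,38],[0,0,0.03,0,0,0,38],[0,0,0,0,0,0,38],[0,0,0,0,0,0,38],[0,0,0,0,0,0,56],[0,0,0,0,0,0,56],[0,0,0,0,0,0,60],[0,0,0,0,0,0,60]]]'
python3 -m crank '[[[0,0,-0.5,0,0,0,60],[0,0,-0.9,0,0,0,60],[0,0,-1,0,0,0,60],[0,0,-1,0,0,0,60],[0,0,-1,0,0,0,60],[0,-0.9,0,0,0,0,60],[0,-0.98,0,0,0,0,60],[0,-0.98,0,0,0,0,60]]]'
python3 go.py 442 -274.3 110 3.2566
```

```text
time_s: 26.75
eef_pos: [544.7, 325.5, 2.7]
ee_rot: [-0.0, -0.057, 0.998, -0.0]
force: [0.1, -0.6, 0.0]
grip_width: 0.701
grip_force: 0.0
time_s: 27.55
eef_pos: [553.0, 253.8, 113.9]
ee_rot: [0.001, -0.058, 0.998, 0.0]
force: [0.6, 0.5, 0.3]
grip_width: 0.704
grip_force: 0.0
t 27.6 pos [553.02 253.76 113.92] psi 3.2569 F [0.63 0.53 0.27] gw 0.704 gf 0.0
turn 0.002 shift@psi [  6.84 -20.47   0.16] shift@cur [  6.84 -20.47   0.16]
```

```bash
python3 -m crank '[[[0.33,-0.98,0,0,0,0,60],[0.33,-0.98,0,0,0,0,60],[0.33,-0.98,0,0,0,0,60],[0.33,-0.98,0,0,0,0,60],[0.33,-0.98,0,0,0,0,60],[0.33,-0.98,0,0,0,0,60],[0.33,-0.98,0,0,0,0,60],[0.33,-0.98,0,0,0,0,60]]]' >/dev/null
python3 -m crank '[[[0.33,-0.98,0,0,0,0,60],[0.33,-0.98,0,0,0,0,60],[0.33,-0.98,0,0,0,0,60],[0.33,-0.98,0,0,0,0,60],[0.33,-0.98,0,0,0,0,60],[0.33,-0.98,0,0,0,0,60],[0.33,-0.98,0,0,0,0,60],[0.33,-0.98,0,0,0,0,60]]]' >/dev/null
python3 -m crank '[[[0.33,-0.98,0,0,0,0,60],[0.33,-0.98,0,0,0,0,60],[0.33,-0.98,0,0,0,0,60],[0.33,-0.98,0,0,0,0,60],[0.25,-0.7,0,0,0,0,60],[0,-0.1,0,0,0,0.42,60],[0,0,0,0,0,0.42,60],[0,0,0,0,0,0,60]]]' >/dev/null
python3 go.py 442 -274.3 16 3.1416
python3 - <<'E'
from meas import *
t=capture("top");cv2.imwrite("pics/top3.png",t)
cv2.imwrite("pics/c6.png",cv2.resize(t[175:325,85:275],None,fx=4,fy=4,interpolation=cv2.INTER_CUBIC))
r=(105,215,150,275);m=mask(t,r,"black");print(fit({"top":(m,r)},box(96,46,22),[545,325,.11],4))
E
python3 rel.py pics/top3.png
```

```text
t 29.9 pos [ 441.27 -272.07  113.57] psi 3.1382 F [0.2  0.07 0.49] gw 0.701 gf 0.0
turn -0.024 shift@psi [-0.03 -0.09  3.9 ] shift@cur [-0.03 -0.09  3.9 ]
(array([545.47, 324.04,   0.12]), np.float64(0.14182812590911734))
tin rel [-0.49 -0.94]
carton [557.22 225.98   0.1 ] 0.04585045193097781 rel [103.54  -0.77] yaw-row -0.019705778065856397
```

View pics/c6.png

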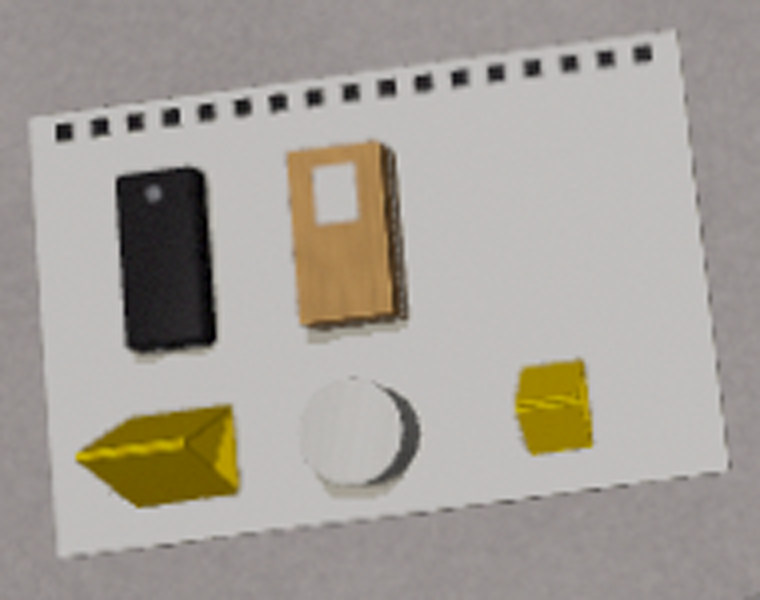

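The power bank stands behind the tall marker (centre (126,239)), square to the board. The carton and tin haven't moved. Now the charger.

```bash
python3 -m crank '[[[-0.03,-0.09,0.5,0,0,-0.02,60],[0,0,0.9,0,0,0,60],[0,0,0.9,0,0,0,60],[0,0,0.8,0,0,0,60],[0,0,0.6,0,0,0,60],[0,0,0.3,0,0,0,60],[0,0,0.1,0,0,0,60],[0,0,0,0,0,0,60]]]' >/dev/null
python3 -m crank '[[[0,0,0,0,0,0,26],[0,0,0,0,0,0,26],[0,0,0,0,0,0,26],[0,0,0,0,0,0,26],[0,0,0,0,0,0,26],[0,0,0,0,0,0,26],[0,0,0,0,0,0,26],[0,0,0,0,0,0,26]]]' 35
python3 go.py 442 -274.3 11 3.1416
```

```text
time_s: 31.6
eef_pos: [442.3, -274.4, 11.0]
ee_rot: [0.0, -0.0, 1.0, -0.0]
force: [-1.1, 1.0, 5.5]
grip_width: 0.392
grip_force: 35.6
t 31.6 pos [ 442.31 -274.36   11.03] psi 3.142 F [-1.13  1.03  5.49] gw 0.392 gf 35.63721835613251
turn 0.003 shift@psi [0.01 0.   0.  ] shift@cur [0.01 0.   0.  ]
```

```bash
python3 -m crank '[[[0,0,-0.4,0,0,0,26],[0,0,-0.8,0,0,0,26],[0,0,-0.9,0,0,0,26],[0,0,-0.9,0,0,-0.3,26],[0,0,-0.9,0,0,-0.3,26],[0,0,-0.7,0,0,-0.22,26],[0,0,0,0,0,0,26],[0,0,0,0,0,0,26]]]'
python3 go.py 557 226.1 43 3.2566
```

```text
time_s: 32.4
eef_pos: [441.7, -273.9, 125.0]
ee_rot: [-0.0, -0.057, 0.998, 0.0]
force: [-0.6, -0.2, -0.9]
grip_width: 0.396
grip_force: 35.0
t 32.4 pos [ 441.74 -273.88  125.01] psi 3.2555 F [-0.58 -0.16 -0.85] gw 0.396 gf 34.96548235416412
turn -0.008 shift@psi [-6.87 19.34  3.28] shift@cur [-6.85 19.35  3.28]
```

```bash
python3 -m crank '[[[-0.35,0.98,0,0,0,0,26],[-0.35,0.98,0,0,0,0,26],[-0.35,0.98,0,0,0,0,26],[-0.35,0.98,0,0,0,0,26],[-0.35,0.98,0,0,0,0,26],[-0.35,0.98,0,0,0,0,26],[-0.35,0.98,0,0,0,0,26],[-0.35,0.98,0,0,0,0,26]]]' >/dev/null
python3 -m crank '[[[-0.35,0.98,0,0,0,0,26],[-0.35,0.98,0,0,0,0,26],[-0.35,0.98,0,0,0,0,26],[-0.35,0.98,0,0,0,0,26],[-0.35,0.98,0,0,0,0,26],[-0.35,0.98,0,0,0,0,26],[-0.35,0.98,0,0,0,0,26],[-0.35,0.98,0,0,0,0,26]]]' >/dev/null
python3 -m crank '[[[-0.35,0.98,0,0,0,0,26],[-0.35,0.98,0,0,0,0,26],[-0.3,0.8,0,0,0,0,26],[-0.2,0.5,0,0,0,0,26],[0,0.2,0,0,0,0,26],[0,0,0,0,0,0,26],[0,0,0,0,0,0,26],[0,0,0,0,0,0,26]]]' >/dev/null
python3 go.py 557 226.1 43 3.2566
```

```text
t 34.8 pos [556.04 219.94 125.29] psi 3.2554 F [-0.99  0.29 -0.64] gw 0.394 gf 35.08431315422058
turn -0.009 shift@psi [-0.07  0.24  3.29] shift@cur [-0.07  0.24  3.29]
```

```bash
python3 -m crank '[[[-0.07,0.24,0.3,0,0,0,26],[0,0,0.8,0,0,0,26],[0,0,0.8,0,0,0,26],[0,0,0.7,0,0,0,26],[0,0,0.4,0,0,0,26],[0,0,0.2,0,0,0,26],[0,0,0.06,0,0,0,26],[0,0,0,0,0,0,26]]]'
python3 go.py 557 226.1 42 3.2566
python3 - <<'E'
from h import *
im=capture("side");cv2.imwrite("pics/s3.png",cv2.resize(im[110:260,220:370],None,fx=3.8,fy=3.8,interpolation=cv2.INTER_CUBIC))
E
```

```text
time_s: 35.6
eef_pos: [557.4, 227.0, 44.3]
ee_rot: [0.0, -0.057, 0.998, 0.0]
force: [0.8, -0.7, -0.6]
grip_width: 0.396
grip_force: 35.1
t 35.6 pos [557.4  227.    44.27] psi 3.2563 F [ 0.8  -0.66 -0.6 ] gw 0.396 gf 35.07297456264496
turn -0.002 shift@psi [ 0.02 -0.03  0.09] shift@cur [ 0.02 -0.03  0.09]
```

View pics/s3.png

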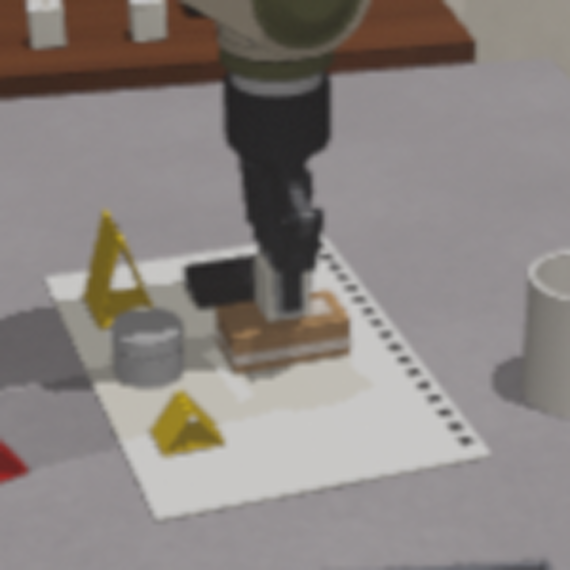

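The charger hovers just over the middle of the carton, at about (294,188). I lower it 2 mm and check the force.

```bash
python3 -m crank '[[[0,-0.03,0.03,0,0,0,26],[0,0,0.03,0,0,0,26],[0,0,0.03,0,0,0,26],[0,0,0.02,0,0,0,26],[0,0,0,0,0,0,26],[0,0,0,0,0,0,26],[0,0,0,0,0,0,26],[0,0,0,0,0,0,26]]]'
```

```text
time_s: 36.45
eef_pos: [557.3, 226.1, 42.0]
ee_rot: [0.0, -0.057, 0.998, -0.0]
force: [-3.4, -1.0, 6.7]
grip_width: 0.386
grip_force: 36.0
```

Contact. I release slowly, go up past the prongs, then move clear.

```bash
python3 -m crank '[[[0,0,0,0,0,0,40],[0,0,0,0,0,0,48],[0,0,0,0,0,0,54],[0,0,0,0,0,0,54],[0,0,-0.3,0,0,0,54],[0,0,-0.6,0,0,0,54],[0,0,-0.9,0,0,0,54],[0,0,-1,0,0,0,54]]]'
python3 -m crank '[[[0,0,-1,0,0,0,54],[0,0,-1,0,0,0,54],[0,-0.98,0,0,0,0,54],[0,-0.98,0,0,0,0,54],[0,-0.98,0,0,0,0,54],[0,-0.98,0,0,0,0,54],[0,-0.98,0,0,0,0,54],[0,-0.98,0,0,0,0,54]]]'
python3 -m crank '[[[0,-0.98,0,0,0,0,54],[0,-0.98,0,0,0,0,54],[0,-0.98,0,0,0,0,54],[0,-0.98,0,0,0,0,54],[0,-0.98,0,0,0,0,54],[0,-0.98,0,0,0,0,54],[0,0,0,0,0,0,54],[0,0,0,0,0,0,54]]]' >/dev/null
python3 - <<'E'
from h import *
t=capture("top");cv2.imwrite("pics/top4.png",t);s=capture("side")
a=cv2.resize(t[175:325,85:275],(506,400),interpolation=cv2.INTER_CUBIC);b=cv2.resize(s[150:250,230:300],(280,400),interpolation=cv2.INTER_CUBIC)
cv2.imwrite("pics/c7.png",np.hstack([a,b]))
E
python3 rel.py pics/top4.png
```

```text
time_s: 37.25
eef_pos: [557.2, 226.2, 112.9]
ee_rot: [0.0, -0.057, 0.998, 0.0]
force: [-0.3, 0.1, -0.2]
grip_width: 0.633
grip_force: 0.0
time_s: 38.05
eef_pos: [574.2, 79.1, 162.5]
ee_rot: [0.001, -0.057, 0.998, -0.0]
force: [0.2, 0.1, 0.5]
grip_width: 0.632
grip_force: 0.0
tin rel [-0.49 -0.94]
carton [557.03 225.52   0.11] 0.03636594946169871 rel [103.3   -1.21] yaw-row -0.011561214249086446
```

View pics/c7.png

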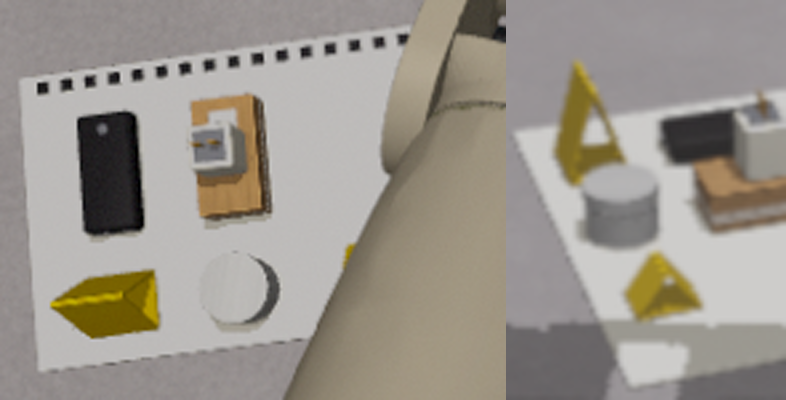

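The charger stands prongs up on the carton, with the centre of its top at about (165,230). I check its offset, then hand in.

```bash
python3 - <<'E'
from h import *
print(ray("top",[[84.6+213/2.663,174.7+147/2.667]],78), proj("top",[[557,226,78]]))
E
```

```text
[[556.29 222.85  78.  ]] [[163.04 229.48]]
```

```bash
python3 -c "
from rig import *
print(finish_job())"
```

```text
the job is handed in; nothing more can be done
None
```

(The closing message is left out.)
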